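# Fit the second bracket of a leaning drying rack and lay its shelf

### The job

Hook the loose shelf bracket's two claws into the two slots of the bare upright of the leaning rack and press it down along the upright until it drops fully home and the spring catch snaps out above it. Then lay the wooden shelf board flat across the two brackets, centred and square to the rack; set it down rather than dropping it. Leave the other things on the counter where they are.

Things in the scene. Friction and masses are not known exactly. Their poses are not given: they have to be found in the camera images.
- rack: Rack's steel base plate, 190 x 230 x 8 mm, fixed. Origin on the counter, in line with the feet of the two uprights' front faces, midway between them. +x: level, out of the rack's front (away from the robot); +y along the row of uprights; z up. Uprights stand at y = +70 and -70 mm, either may be the bare one; a 12 mm crossbar joins them behind their tops.
- upright_free: Bare steel upright, 44 mm wide, 195 mm long, leaning back 30 deg (top nearer the robot). Origin: foot of its front face, mid-width, 8 mm above the counter; axes level, as the rack's. The face runs along U = (-0.5, 0, 0.866) and looks along N = (0.866, 0, 0.5) in these axes. It is a 5 mm wall, hollow behind, with two slots on its centre line.
- slot_low (a point): Middle of the lower slot's bottom edge on the bare upright's face, 88 mm along U from its origin. Both slots are 18 mm wide and 29 mm high (along U).
- slot_high (a point): Middle of the upper slot's bottom edge, 130 mm along U from the bare upright's origin. The tongues of the claws rest on these edges when home.
- upright_fitted: The other upright: same shape and frame, already carrying a bracket identical to the loose one (fixed, fully home). It shows how the loose one must end.
- seat (a point): On the bare upright's face, 70 mm along U from its origin: the loose bracket's origin lies here when it is fully home. Mounted, the bracket's x is along N and its z along U, so it is pitched 30 deg nose-up and its top edge is level. To enter: bracket 16 mm further along U, push along -N until its back meets the face, then press 16 mm along -U.
- seat_top (a point): On the bare upright's face, 165 mm along U from its origin: point bracket_top lies here when the bracket is fully home.
- pawl (a joint): Spring catch of the bare upright: steel block 14 mm wide, 10 mm high, standing 9 mm out of the face from 167 to 177 mm along U. 0 = out; grows to 0.010 m pushed straight in (1 N at first, about 3 N when flush). The bracket's back pushes it in as it is put against the face; it springs out over the bracket's top once that is home.
- bracket: Loose aluminium bracket, about 0.28 kg: upright plate 14 mm thick (y), 130 long (x), 95 high at the back (x = 0), top edge falling at 30 deg to 20 high at the nose; bottom flange 42 mm wide, 5 thick, on which it stands. Origin: lower back corner, mid-thickness; +x to the nose, z up. Good to grip on the plate's sides near x = 68, z = 38 mm.
- claw_low (a point): Root of the loose bracket's lower claw: underside of its tongue where it leaves the back, at (0, 0, 18 mm) in the bracket's frame. Each claw is 10 mm wide: a tongue 9 mm high, 13 mm long towards -x, ending in a hook that hangs 11 mm below the tongue; the gap from hook to back is 5.7 mm at the root, 8.4 mm at the tip.
- claw_high (a point): Root of the upper claw, same shape, at (0, 0, 60 mm) in the bracket's frame.
- bracket_top (a point): Top back corner of the loose bracket, at (0, 0, 95 mm) in its frame.
- board: Plain wooden shelf board, 200 (x) x 56 (y) x 18 (z) mm, about 0.13 kg, lying flat; origin at the centre of its underside. On the rack its long side goes along the rack's y; either end and either face may be chosen.
- shelf_mid (a point): Fixed point of the rack where the centre of the board's underside belongs: rack x = -10, y = 0, z = 151 mm, the height of the mounted brackets' level top edges. These edges are 14 mm wide and run out from the uprights' faces (rack x = -82 mm) to the noses (x = +67 mm).
- spinner: Salad spinner, clear tub, white lid with a press button, 250 mm across, 172 mm high. Bystander; origin under its centre.
- steel_bowl: Steel bowl, 170 mm across, 70 mm high. Bystander; origin under its centre.
- silicone_lid: Grey round lid with a small knob, 176 mm across, 23 mm high. Bystander; origin under its centre.
- rice_bowl: White ceramic rice bowl, 112 mm across, 60 mm high. Bystander; origin under its centre.
- cup: White ceramic cup, 72 mm across, 75 mm high. Bystander; origin under its centre.
- oil_bottle: Amber glass bottle, 60 mm across, 190 mm high. Bystander; origin under its centre.
- ladle: Wooden spoon, 190 mm long, lying flat. Bystander.
There are look-alikes about, which are no part of the job. What is shaped like the board but green or yellow is not meant.

How it is judged (in metres and radians):
On the way:
1. the bracket is hooked in both slots of the bare upright, pressed fully home, and the catch is out above it (distance between bracket and seat below 0.005 m and distance between bracket_top and seat_top below 0.005 m and angle between the y axis of bracket and the y axis of upright_free, either way round below 0.07 rad and value of joint pawl below 0.003 m), for 0.2 s.
At the end, for the whole second after the job is handed in: Bracket home on the bare upright (origin and top corner within 5 mm of the seat points, twist under 4 degrees), catch under 3 mm in; board at rest on both brackets, level to 3.4 and square to 7 degrees, centre within 22 mm along the rack, 38 mm before to 55 mm behind its origin (all of step 1 and y of board in the frame of rack between -0.022 and 0.022 m and x of board in the frame of rack between -0.055 and 0.038 m and angle between the x axis of board and the y axis of rack, either way round below 0.12 rad and angle between the z axis of board and the z axis of rack, either way round below 0.06 rad and contact force between board and bracket above 0.1 N and contact force between board and upright_fitted above 0.1 N and linear speed of each of board, bracket below 0.01 m/s); the robot touches nothing.
It fails at once if another thing on the counter is pushed away (over 30 mm) (distance of any of spinner, steel_bowl, silicone_lid, rice_bowl, cup, oil_bottle, ladle from where it was at the start of the episode above 0.03 m).
It fails at once if the board is dropped (linear speed of board above 0.6 m/s and contact force between the fingers and board below 0.1 N).
It also fails if it takes over 64 s, if anything falls off the work surface, if the arm or the gripper's body presses on something with over 40 N, if the wrist force passes 120 N, or if a joint passes its speed limit or range.

### The arm

A 7-joint arm with a two-finger parallel gripper is mounted at the origin on the work surface. World frame = base frame: x ahead of the robot, y to its left, z up, the work surface at z = 0. Lengths are in mm, angles in rad, forces in N, time in s.
With the tool pointing down it reaches from about 350 to 900 mm from the base axis. Payload 19.9 kg.
Tool frame: the origin (TCP) lies at the very end of the fingers, on their centre line; the grasp point (between the pads) lies 19 mm behind it; z points along the fingers, y is the line along which they close (so a half turn about z gives the same grasp; the last joint's range is limited). The gripper opens to 85 mm and grips with 20 to 120 N. Pads are 22 mm wide; open, the fingers measure 114 mm over their backs; the gripper's body (76 mm by 85 mm) begins 54 mm behind the grasp point. The pads swing forward as they close: fully open they stand 13 mm farther back than shut.
Start: joints at [1.073, 0.417, -0.01, 1.614, 0.005, 1.111, -0.053], TCP at [275.105, -561.176, 231.26] pointing down, gripper open.
Joint ranges: [-2.81, 2.81], [-0.39, 2.02], [-1.27, 1.25], [0.06, 2.57], [-1.19, 4.33], [0.19, 2], [-2.82, 2.82]. Speed limits (rad/s): [1.89, 1.89, 2.39, 2.39, 3.01, 3.01, 3.01].

### API

Orientations are given as a unit quaternion [x, y, z, w].
In Python, from cell import r, eyes, workorder gives the robot as it stands.
- The arm moves only by the tool apply_moves, never from a script. Its argument "increments" is text: rows parted by semicolons, each of 6 numbers parted by spaces: the shift along the tool's x, y, z as a fraction of full scale, then the turn, a rotation vector about the tool's x, y, z as a fraction of full scale. A call has 1 to 8 rows; each row is the pose to reach, as a shift and turn from the pose commanded when the call began, along the tool's axes at that moment; what a row does not reach only later rows make up. Full scale, the value 1, is 0.08 m for a shift and 30 degrees for a turn. A row lasts 1/10 s, in which the tool goes at most 50 mm and 8.59 degrees, less where a joint would pass 70% of its speed; a pose out of reach is approached as far as the arm can. A call with a number of a shift or a turn outside -1 to 1 is refused whole. A call with a gripper value outside its range is refused whole. "grip" is the opening, from 0 (shut) to 1 (fully open), set as the call begins (left out, the last holds). The fingers move at their own pace and stop on an object; "grip_force" is the grip in N (left out, the last holds). Time passes only in rows, so rows that repeat a pose let the fingers close. It gives the time, the measured TCP pose, the force, the opening and the grip force at its end, in the units of the state.
- r.get_obs(): the state, without advancing time (a new reading comes with each control period).
- eyes.capture(name): name is "scene" or "top"; returns a dict with "image" (480x640x3 uint8, red, green, blue), "camera_matrix" (3x3 intrinsics, pixels), "k1" (the pictures are not rectified: a ray, as slopes to the right and down, at radius r is drawn at 1 + k1 r^2 times it, then the intrinsics apply), "extrinsics" (4x4, takes a point from camera to world coordinates). Camera axes: x right, y down, z forward; pixel columns grow to the right and rows downward; lengths in mm; the calibration is good to about 2 mm. A picture is of the moment at which its call begins. There is no depth.
- workorder.sign_off(): hands the job in; it is judged then, once.
The state is a dict: "t": time; "joint_pos": joint angles; "joint_velocities": joint speeds; "effort": joint torques, N m; "eef_pos": TCP position; "ee_rot": TCP orientation; "wrist_force": force on the tool from outside, world axes, zero at the start; "wrist_torque": the same for the moment, N m; "width": finger opening in mm; "gripper_force": force on a finger pad.
Only numpy, scipy, OpenCV 4.12 (cv2) and the standard library are available. Lean on these libraries where they do the work, as an engineer would, in place of code of your own. Each camera call takes 0.05 s, during which the arm holds its last target. There are 200 camera calls.

## Working session

There is one attempt and no reset: what is moved stays moved. The work goes in short steps, Python scripts to look and compute and a tool call to move; the robot and the scene stay as the last step left them, time stands still between calls to the robot, and variables do not carry over. Pictures are saved under pics/ and viewed, at most 10 in all, crops included, and the job is handed in when it is done.

Besides the shell and the picture viewer there is one more tool, called after "Emit:" by a JSON object that holds its "fn" and its "kwargs", one argument or row to a line. apply_moves: Moves the arm, as the interface text tells. Shift numbers are shares of 0.08 m and turn numbers shares of 30 degrees, none past 1 either way. Its arguments: {"type":"object","properties":{"increments":{"type":"string"},"grip":{"type":"number"},"grip_force":{"type":"number"}},"required":["increments"]}

```bash
mkdir -p pics; ls; cat > h.py <<'E'
import numpy as np, cv2, json
from scipy.spatial.transform import Rotation as R
from cell import r, eyes, workorder
def cap(n,f=None):
    c=eyes.capture(n)
    if f: cv2.imwrite(f,c["image"][:,:,::-1])
    return c
def ray(c,uv):
    K=c["camera_matrix"];E=np.array(c["extrinsics"]);k=c["k1"]
    d=np.linalg.solve(K,[uv[0],uv[1],1.])[:2]; s=d.copy()
    for _ in range(20): s=d/(1+k*(s@s))
    return E[:3,3],E[:3,:3]@np.r_[s,1]
def onz(c,uv,z):
    o,d=ray(c,uv); return o+d*(z-o[2])/d[2]
def proj(c,P):
    K=np.array(c["camera_matrix"]);E=np.array(c["extrinsics"])
    p=E[:3,:3].T@(np.array(P)-E[:3,3]); s=p[:2]/p[2]; s=s*(1+c["k1"]*(s@s))
    return (K@np.r_[s,1])[:2]
def tri(c1,a,c2,b):
    o1,d1=ray(c1,a);o2,d2=ray(c2,b)
    t=np.linalg.lstsq(np.c_[d1,-d2],o2-o1,rcond=None)[0]
    p,q=o1+t[0]*d1,o2+t[1]*d2
    return (p+q)/2,np.linalg.norm(p-q)
E
python3 - <<'E'
from h import *
import pickle
d={}
for n in("scene","top"):
    c=cap(n,f"pics/{n}0.png"); d[n]=c
    print(n,np.round(c["camera_matrix"],1).tolist(),c["k1"],np.round(c["extrinsics"],3).tolist())
pickle.dump(d,open("c0.pkl","wb"))
print(r.get_obs())
E
```

```text
pics
scene [[621.8, 0.0, 317.2], [0.0, 621.8, 244.3], [0.0, 0.0, 1.0]] -0.1722243635996905 [[-0.793, 0.534, -0.295, 1041.629], [0.61, 0.685, -0.398, 580.851], [-0.011, -0.495, -0.869, 1473.528], [0.0, 0.0, 0.0, 1.0]]
top [[543.7, 0.0, 323.6], [0.0, 543.7, 229.4], [0.0, 0.0, 1.0]] -0.13320993565371922 [[0.004, -0.992, 0.129, 330.173], [-1.0, -0.004, 0.0, -14.988], [0.0, -0.129, -0.992, 1833.507], [0.0, 0.0, 0.0, 1.0]]
{'t': 0.1, 'joint_pos': array([ 1.07351288,  0.41789831, -0.01034916,  1.61407064,  0.00470533,
        1.1106874 , -0.05298129]), 'joint_velocities': array([-0.00075059, -0.00107788, -0.00108063, -0.00177802,  0.00166597,
       -0.00025438, -0.00011666]), 'effort': array([ 1.82553398e-03, -8.65828586e+01,  6.79778382e-01, -4.35637057e+01,
        1.91296684e-02,  4.98014051e-03, -7.03567935e-05]), 'eef_pos': array([ 274.99341938, -560.93163061,  230.75079947]), 'ee_rot': array([ 9.74136708e-01,  2.25958854e-01, -1.50700765e-04, -4.97444022e-04]), 'wrist_force': array([-0.33897884, -0.45899745, -1.1525444 ]), 'wrist_torque': array([0.04277031, 0.00693841, 0.00047188]), 'gripper_force': 0.0, 'width': 85.81373635303142}
```

View pics/scene0.png

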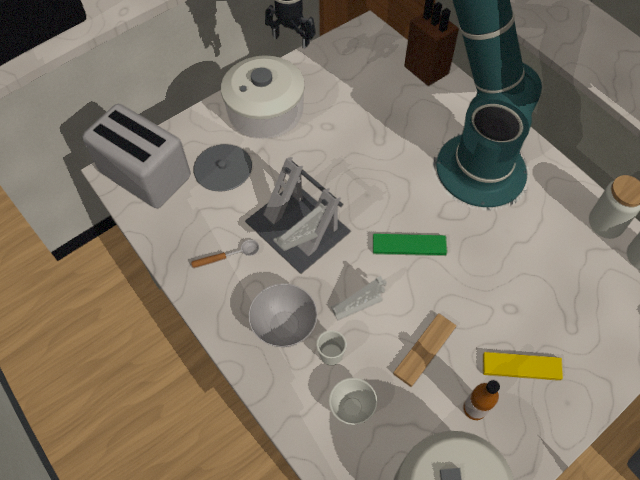

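View pics/top0.png

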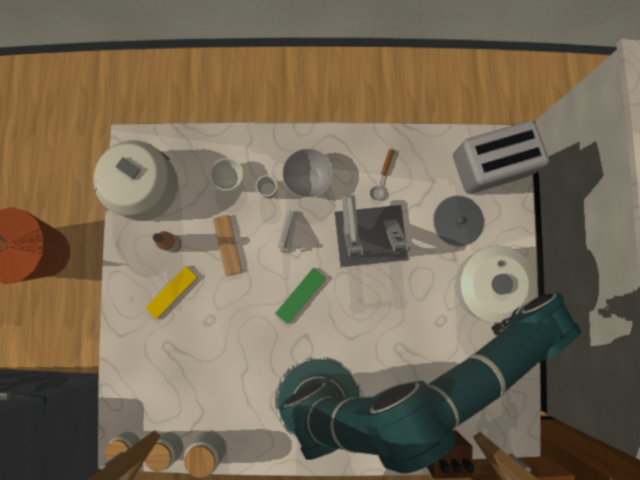

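The board could be the wooden one (scene 425,348 / top 228,245), the green one (410,244) or the yellow one (523,365). By the description I choose the wooden one. The bracket could be the loose piece (scene 360,297 / top 288,232) or the one fitted on the rack (scene 300,232), so I choose the loose one. Next I check both in close crops.

```bash
python3 - <<'E'
import cv2
a=cv2.imread("pics/scene0.png")[145:325,235:475]
cv2.imwrite("pics/s1.png",cv2.resize(a,None,fx=3.3,fy=3.3,interpolation=cv2.INTER_CUBIC))
b=cv2.imread("pics/top0.png")[185:285,210:420]
cv2.imwrite("pics/t1.png",cv2.resize(b,None,fx=3.8,fy=3.8,interpolation=cv2.INTER_CUBIC))
E
```

```text
(no output)
```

View pics/s1.png

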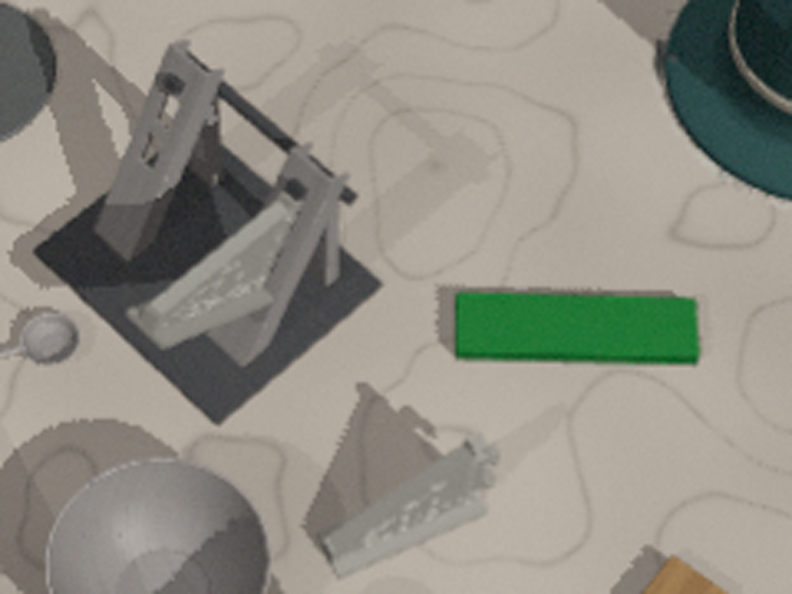

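View pics/t1.png

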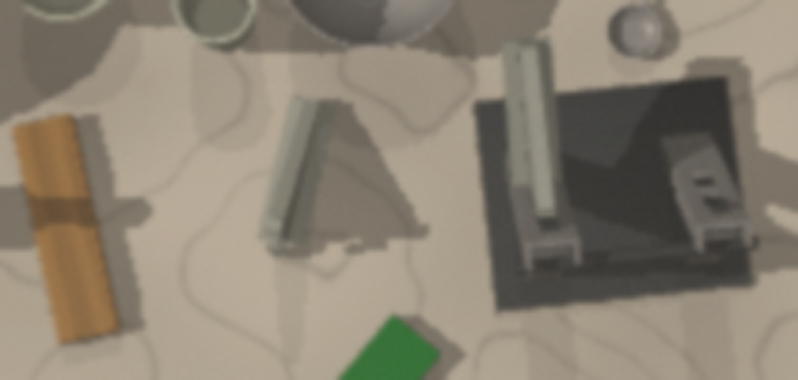

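The crops confirm the choice. The loose bracket is at scene (360,297), nose away from the robot and claws towards it. The bare upright is the right-hand one in the top view, around (393,232), at rack y = -70. The wooden board is at top (228,245). Now measuring.

```bash
python3 - <<'E'
from h import *
import pickle
d=pickle.load(open("c0.pkl","rb"))
S,T=d["scene"],d["top"]
# board mask
for n,c in d.items():
    hsv=cv2.cvtColor(c["image"],cv2.COLOR_RGB2HSV)
    m=cv2.inRange(hsv,(8,90,60),(20,255,255)); w=np.zeros_like(m)
    x,y,X,Y=(385,300,465,395) if n=="scene" else (208,208,248,282)
    w[y:Y,x:X]=m[y:Y,x:X]
    q=max(cv2.findContours(w,0,1)[0],key=cv2.contourArea)
    h=cv2.approxPolyDP(cv2.convexHull(q),4,True)[:,0]
    print(n,"board px",h.tolist(),"z18:",[np.round(onz(c,p,18)[:2]).tolist() for p in h])
    # dark base plate
    g=cv2.cvtColor(c["image"],cv2.COLOR_RGB2GRAY)
    m=cv2.inRange(g,0,88); w=np.zeros_like(m)
    x,y,X,Y=(240,150,355,278) if n=="scene" else (325,190,415,275)
    w[y:Y,x:X]=m[y:Y,x:X]
    q=max(cv2.findContours(w,0,1)[0],key=cv2.contourArea)
    h=cv2.approxPolyDP(cv2.convexHull(q),3,True)[:,0]
    print("plate",[(p.tolist(),np.round(onz(c,p,8)[:2]).tolist()) for p in h])
s=lambda u,v:(235+u/3.3,145+v/3.3); t=lambda u,v:(210+u/3.8,185+v/3.8)
P={"fit nose top":(s(133,315),t(525,40)),"fit back top":(s(290,198),t(546,212)),
 "loose nose":(s(325,540),t(310,98)),"loose backtop":(s(478,440),t(282,246)),
 "free topL":(s(222,75),t(703,243)),"free topR":(s(172,45),t(745,235)),"fit up topR":(s(295,150),t(577,257)),"fit up topL":(s(342,180),t(530,262))}
for k,(a,b) in P.items(): print(k,[np.round(v,1) for v in tri(S,a,T,b)])
E
```

```text
scene board px [[439, 314], [455, 326], [411, 386], [393, 373]] z18: [[428.0, 267.0], [418.0, 317.0], [609.0, 364.0], [622.0, 313.0]]
plate [([297, 182], [465.0, -290.0]), ([324, 199], [439.0, -196.0]), ([349, 230], [448.0, -73.0]), ([301, 272], [630.0, -50.0]), ([245, 221], [658.0, -273.0])]
top board px [[225, 215], [240, 267], [229, 274], [213, 220]] z18: [[614.0, 321.0], [438.0, 265.0], [415.0, 302.0], [597.0, 361.0]]
plate [([400, 205], [653.0, -275.0]), ([409, 248], [505.0, -303.0]), ([407, 258], [472.0, -296.0]), ([341, 265], [447.0, -73.0]), ([335, 213], [624.0, -53.0])]
fit nose top [array([662.4, -95.6, 144.6]), np.float64(11.5)]
fit back top [array([ 512.9, -107.3,  152.2]), np.float64(2.2)]
loose nose [array([630.3,  92.4,  22.4]), np.float64(4.3)]
loose backtop [array([495.3, 112.2,  59.4]), np.float64(6.0)]
free topL [array([ 486. , -234. ,  154.9]), np.float64(6.7)]
free topR [array([ 497.4, -273.3,  160.4]), np.float64(8.3)]
fit up topR [array([ 479.4, -136.2,  152.6]), np.float64(7.7)]
fit up topL [array([471.8, -94.3, 154.7]), np.float64(1.5)]
```

```bash
python3 - <<'E'
from h import *
import pickle
d=pickle.load(open("c0.pkl","rb"))
S,T=d["scene"],d["top"]
s=lambda u,v:(235+u/3.3,145+v/3.3); t=lambda u,v:(210+u/3.8,185+v/3.8)
for k,c,p,z in [("S nose top",S,s(325,540),20),("S nose flange near",S,s(340,576),5),("S flange back near",S,s(487,508),5),("S back top",S,s(478,440),95),
 ("T nose left",T,t(297,97),5),("T nose plate",T,t(312,97),20),("T backtop",T,t(285,240),95),("T back leftflange",T,t(262,238),5)]:
    print(k,np.round(onz(c,p,z)))
for a,b in [((439,314),(240,267)),((411,386),(213,220))]: print("board corner",tri(S,a,T,b))
# enlarge bracket in both views
a=cv2.resize(S["image"][265:330,322:400],None,fx=7,fy=7,interpolation=cv2.INTER_CUBIC)[:,:,::-1]
b=cv2.resize(T["image"][203:260,275:325],None,fx=8,fy=8,interpolation=cv2.INTER_CUBIC)[:,:,::-1][:455]
w=np.zeros((455,546+400-146,3),np.uint8); w[:,:400]=cv2.resize(a,None,fx=400/546,fy=400/546)[:455] if 0 else 0
w[:333,:400]=cv2.resize(a,(400,333)); w[:,400:]=b
cv2.imwrite("pics/b2.png",w)
E
```

```text
S nose top [631.  90.  20.]
S nose flange near [636. 116.   5.]
S flange back near [509. 142.   5.]
S back top [511. 122.  95.]
T nose left [633. 107.   5.]
T nose plate [630.  92.  20.]
T backtop [495. 109.  95.]
T back leftflange [505. 136.   5.]
board corner (array([435.26610281, 266.49543968,  29.68492914]), np.float64(7.742793172602057))
board corner (array([601.65529689, 363.35869171,  -2.42405301]), np.float64(5.089684827543392))
```

View pics/b2.png

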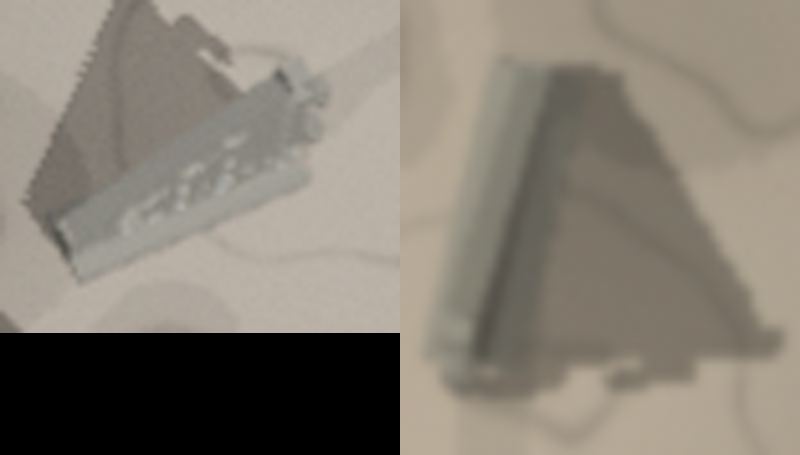

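Emit:
{"fn": "apply_moves", "kwargs": {
  "increments": "0 0 -0.75 0 0 0;0 0 -0.75 0 0 0",
  "grip": 1
}}

```text
t: 0.3
eef_pos: [275.7, -562.3, 295.6]
ee_rot: [0.974, 0.226, 0.001, 0.002]
wrist_force: [0.3, -0.1, 1.9]
width: 85.5
gripper_force: 0.0
```

Emit:
{"fn": "apply_moves", "kwargs": {
  "increments": "1 -0.84 0 0 0 0;1 -0.84 0 0 0 0;1 -0.84 0 0 0 0"
}}

```text
t: 0.6
eef_pos: [320.6, -460.8, 291.8]
ee_rot: [0.973, 0.229, 0.001, -0.0]
wrist_force: [-0.2, -1.6, -0.0]
width: 85.4
gripper_force: 0.0
```

Emit:
{"fn": "apply_moves", "kwargs": {
  "increments": "1 -0.84 0 0 0 0;1 -0.84 0 0 0 0;1 -0.84 0 0 0 0"
}}

```text
t: 0.9
eef_pos: [362.5, -365.0, 291.7]
ee_rot: [0.973, 0.229, 0.001, -0.0]
wrist_force: [0.8, -2.2, 0.8]
width: 85.6
gripper_force: 0.0
```

Emit:
{"fn": "apply_moves", "kwargs": {
  "increments": "1 -0.84 0 0 0 0;1 -0.84 0 0 0 0;1 -0.84 0 0 0 0"
}}

```text
t: 1.2
eef_pos: [404.2, -269.4, 291.6]
ee_rot: [0.973, 0.229, 0.001, -0.0]
wrist_force: [0.3, -1.5, -0.3]
width: 85.1
gripper_force: 0.0
```

Emit:
{"fn": "apply_moves", "kwargs": {
  "increments": "1 -0.84 0 0 0 0;1 -0.84 0 0 0 0;1 -0.84 0 0 0 0"
}}

```text
t: 1.5
eef_pos: [446.1, -173.6, 291.6]
ee_rot: [0.973, 0.229, 0.001, -0.0]
wrist_force: [-0.9, -1.8, 0.5]
width: 85.5
gripper_force: 0.0
```

Emit:
{"fn": "apply_moves", "kwargs": {
  "increments": "1 -0.84 0 0 0 0;1 -0.84 0 0 0 0;1 -0.84 0 0 0 0"
}}

```text
t: 1.8
eef_pos: [488.0, -77.8, 291.5]
ee_rot: [0.973, 0.229, 0.001, -0.001]
wrist_force: [0.1, -1.6, 0.6]
width: 85.2
gripper_force: 0.0
```

Emit:
{"fn": "apply_moves", "kwargs": {
  "increments": "1 -0.84 0 0 0 0;1 -0.84 0 0 0 0;1 -0.84 0 0 0 0"
}}

```text
t: 2.1
eef_pos: [529.8, 18.0, 291.3]
ee_rot: [0.973, 0.229, 0.001, -0.001]
wrist_force: [-0.9, -0.2, -0.8]
width: 85.1
gripper_force: 0.0
```

```bash
cat >> h.py <<'E'
def Rt(yaw,pitch=0):
    "tool rotation for a thing at yaw (deg), nose-up pitch (deg), tool along its -z"
    return R.from_euler("zy",[yaw,-pitch],degrees=True)*R.from_matrix(np.diag([1.,-1,-1]))
def inc(p,Rw,o=None):
    "increments from the present pose to tool position p, rotation Rw"
    o=o or r.get_obs(); R0=R.from_quat(o["ee_rot"])
    return np.round(np.r_[R0.inv().apply(np.array(p)-o["eef_pos"])/80,np.degrees((R0.inv()*Rw).as_rotvec())/30],3)
E
python3 - <<'E'
from h import *
o=r.get_obs();print(o["t"],o["eef_pos"],o["joint_pos"].round(2),o["width"])
print(inc([569,104,150],Rt(-12)))
print(inc([569,104,150],Rt(168)))
E
```

```text
2.1 [529.80453633  17.95567849 291.34440418] [ 0.3   0.22 -0.46  1.76  0.1   1.18 -1.29] 85.06222456555534
[ 0.916 -0.741  1.77  -0.004 -0.002  1.284]
[ 9.160e-01 -7.410e-01  1.770e+00  2.000e-03 -5.000e-03 -4.716e+00]
```

Emit:
{"fn": "apply_moves", "kwargs": {
  "increments": "0.92 -0.74 0.77 0 0 1;0.92 -0.74 0.77 0 0 1;0.92 -0.74 0.77 0 0 1;0.92 -0.74 0.77 0 0 1;0.92 -0.74 0.77 0 0 1"
}}

```text
t: 2.6
eef_pos: [568.5, 98.3, 229.1]
ee_rot: [0.999, -0.034, -0.001, 0.0]
wrist_force: [0.2, 0.0, 1.1]
width: 85.4
gripper_force: 0.0
```

Emit:
{"fn": "apply_moves", "kwargs": {
  "increments": "0 0 0.9 0 0 0.28;0 0 0.9 0 0 0.28;0 0 0.9 0 0 0.28"
}}

```text
t: 2.9
eef_pos: [567.2, 96.7, 155.4]
ee_rot: [0.994, -0.106, -0.002, 0.001]
wrist_force: [-0.2, 0.4, 1.6]
width: 85.4
gripper_force: 0.0
```

```bash
python3 - <<'E'
from h import *
o=r.get_obs();print(o["t"],o["eef_pos"],o["joint_pos"].round(2),inc([569,104,22],Rt(-12)))
c1=cap("scene"); c2=cap("top")
a=c1["image"][220:340,300:420]; b=c2["image"][190:270,250:330]
w=np.hstack([cv2.resize(x[:,:,::-1],(400,400),interpolation=cv2.INTER_CUBIC) for x in(a,b)])
cv2.imwrite("pics/g1.png",w)
for n,c in(("s",c1),("t",c2)): print(n,proj(c,o["eef_pos"]).round(1))
E
```

```text
2.9 [567.22464826  96.73722251 155.36557186] [ 0.06  0.44 -0.36  1.8   0.18  0.94 -2.16] [ 0.009 -0.096  1.667  0.003  0.007 -0.004]
s [357.  272.6]
t [288.  223.3]
```

View pics/g1.png

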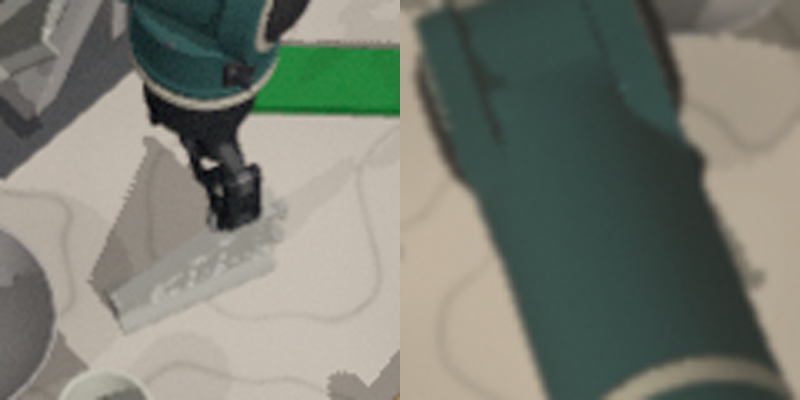

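The picture shows the gripper over the loose bracket (bracket spans (115,310)-(275,215) in the left crop) and aligned with it. Going down.

Emit:
{"fn": "apply_moves", "kwargs": {
  "increments": "0.01 -0.1 0.9 0 0 0;0.01 -0.1 0.9 0 0 0;0.01 -0.1 0.9 0 0 0"
}}

```text
t: 3.3
eef_pos: [570.6, 105.3, 84.9]
ee_rot: [0.994, -0.106, -0.001, 0.0]
wrist_force: [0.3, -0.5, 0.5]
width: 85.4
gripper_force: 0.0
```

Emit:
{"fn": "apply_moves", "kwargs": {
  "increments": "0 0 0.77 0 0 0;0 0 0.77 0 0 0;0 0 0.77 0 0 0"
}}

```text
t: 3.6
eef_pos: [571.1, 105.1, 24.6]
ee_rot: [0.994, -0.107, -0.001, 0.0]
wrist_force: [0.4, -0.0, 0.9]
width: 85.1
gripper_force: 0.0
```

Emit:
{"fn": "apply_moves", "kwargs": {
  "increments": "0 0 0 0 0 0;0 0 0 0 0 0;0 0 0 0 0 0;0 0 0 0 0 0;0 0 0 0 0 0;0 0 0 0 0 0;0 0 0 0 0 0;0 0 0 0 0 0",
  "grip": 0,
  "grip_force": 60
}}

```text
t: 4.4
eef_pos: [571.4, 105.5, 24.5]
ee_rot: [0.994, -0.107, 0.0, -0.0]
wrist_force: [-1.3, 0.4, 7.3]
width: 13.3
gripper_force: 61.7
```

```bash
cat >> h.py <<'E'
YAW=7.3; ORG=np.array([603.,-167,0])
def rack(p): return ORG+R.from_euler("z",YAW,degrees=True).apply(p)
Nn=np.array([.866,0,.5]);Uu=np.array([-.5,0,.866])
def tcp_b(out,up,gx=70.,gz=24.5,y=-70.):
    "world TCP for the bracket 'out' mm along N and 'up' mm along U from its seat"
    return rack(np.array([0,y,8])+(70+up+gz)*Uu+(out+gx)*Nn)
def chain(ws,p0=None,R0=None):
    "splits straight legs to (p,R) into calls"
    o=r.get_obs(); p=o["eef_pos"] if p0 is None else np.array(p0); Rc=R.from_quat(o["ee_rot"]) if R0 is None else R0
    for q,Rw in ws:
        while 1:
            v=np.r_[Rc.inv().apply(np.array(q)-p)/80,np.degrees((Rc.inv()*Rw).as_rotvec())/30]
            n=int(np.ceil(abs(v).max()-.03)); 
            if n>1: v=v/n
            v=v.round(2)
            k=int(np.ceil(max(np.linalg.norm(v[:3])*80/50,np.linalg.norm(v[3:])*30/8.59)))+1
            print(*v," rows",k)
            p=p+Rc.apply(v[:3]*80); Rc=Rc*R.from_rotvec(np.radians(v[3:]*30))
            if n<=1: break
        print("  at",p.round(1))
E
python3 - <<'E'
from h import *
chain([([571,105,180],Rt(-12)),([600,-10,262],Rt(7.3)),(tcp_b(60,16)+[0,0,90],Rt(7.3,30)),(tcp_b(60,16),Rt(7.3,30))])
E
```

```text
-0.0 0.0 -0.97 -0.0 -0.0 -0.0  rows 3
-0.0 0.01 -0.97 -0.0 -0.0 -0.01  rows 3
  at [571.1 104.7 179.7]
0.33 0.66 -0.51 -0.0 -0.0 -0.32  rows 3
0.2 0.71 -0.52 -0.0 -0.0 -0.32  rows 3
  at [599.6  -9.9 262.2]
0.17 0.94 0.01 -0.04 0.33 -0.0  rows 3
0.16 0.94 0.07 -0.04 0.33 -0.0  rows 3
0.15 0.94 0.11 -0.05 0.33 -0.0  rows 3
  at [ 668.5 -228.8  258.5]
-0.55 -0.07 0.97 0.0 0.0 -0.0  rows 3
  at [ 668.8 -229.   169.1]
```

Emit:
{"fn": "apply_moves", "kwargs": {
  "increments": "0 0 -0.97 0 0 0;0 0 -0.97 0 0 0;0 0 -0.97 0 0 0"
}}

```text
t: 4.7
eef_pos: [572.9, 105.8, 105.3]
ee_rot: [0.994, -0.107, 0.002, -0.001]
wrist_force: [1.5, 0.3, -2.8]
width: 13.2
gripper_force: 60.3
```

Emit:
{"fn": "apply_moves", "kwargs": {
  "increments": "0 0.01 -0.97 0 0 -0.01;0 0.01 -0.97 0 0 -0.01;0 0.01 -0.97 0 0 -0.01"
}}

```text
t: 5.0
eef_pos: [572.4, 104.9, 182.2]
ee_rot: [0.995, -0.104, 0.002, -0.001]
wrist_force: [0.7, -0.2, -3.0]
width: 13.3
gripper_force: 60.3
```

Emit:
{"fn": "apply_moves", "kwargs": {
  "increments": "0.33 0.66 -0.51 0 0 -0.32;0.33 0.66 -0.51 0 0 -0.32;0.33 0.66 -0.51 0 0 -0.32"
}}

```text
t: 5.3
eef_pos: [586.8, 43.8, 220.2]
ee_rot: [1.0, -0.023, 0.0, 0.001]
wrist_force: [-0.6, -0.2, -4.4]
width: 13.3
gripper_force: 60.2
```

Emit:
{"fn": "apply_moves", "kwargs": {
  "increments": "0.2 0.71 -0.52 0 0 -0.32;0.2 0.71 -0.52 0 0 -0.32;0.2 0.71 -0.52 0 0 -0.32"
}}

```text
t: 5.6
eef_pos: [600.2, -13.1, 261.6]
ee_rot: [0.998, 0.061, 0.0, 0.0]
wrist_force: [-0.8, 0.5, -3.3]
width: 13.1
gripper_force: 60.3
```

Emit:
{"fn": "apply_moves", "kwargs": {
  "increments": "0.17 0.94 0.01 -0.04 0.33 0;0.17 0.94 0.01 -0.04 0.33 0;0.17 0.94 0.01 -0.04 0.33 0"
}}

```text
t: 5.9
eef_pos: [621.4, -86.6, 258.6]
ee_rot: [0.994, 0.06, 0.086, 0.005]
wrist_force: [-0.2, 0.2, -2.2]
width: 12.8
gripper_force: 60.2
```

Emit:
{"fn": "apply_moves", "kwargs": {
  "increments": "0.16 0.94 0.07 -0.04 0.33 0;0.16 0.94 0.07 -0.04 0.33 0;0.16 0.94 0.07 -0.04 0.33 0"
}}

```text
t: 6.2
eef_pos: [644.0, -159.2, 256.5]
ee_rot: [0.983, 0.059, 0.172, 0.01]
wrist_force: [-1.1, 0.1, -3.5]
width: 12.9
gripper_force: 60.2
```

Emit:
{"fn": "apply_moves", "kwargs": {
  "increments": "0.15 0.94 0.11 -0.05 0.33 0;0.15 0.94 0.11 -0.05 0.33 0;0.15 0.94 0.11 -0.05 0.33 0;0.15 0.94 0.11 -0.05 0.33 0"
}}

```text
t: 6.6
eef_pos: [667.9, -227.7, 256.1]
ee_rot: [0.965, 0.06, 0.257, 0.016]
wrist_force: [1.3, 0.8, -2.2]
width: 13.2
gripper_force: 60.2
```

```bash
python3 - <<'E'
from h import *
o=r.get_obs();print(o["t"],o["eef_pos"],o["joint_pos"].round(2),o["width"],o["wrist_force"])
chain([(tcp_b(60,16),Rt(7.3,30))])
E
```

```text
6.6 [ 667.89802973 -227.67242372  256.11381586] [ 0.71  0.35 -0.43  1.78 -0.04  0.55 -1.08] 13.240925039962 [ 1.31800966  0.79058597 -2.17141419]
-0.53 -0.05 0.95 -0.0 0.01 -0.01  rows 3
  at [ 668.7 -229.   169. ]
```

Emit:
{"fn": "apply_moves", "kwargs": {
  "increments": "-0.53 -0.05 0.95 0 0.01 -0.01;-0.53 -0.05 0.95 0 0.01 -0.01;-0.53 -0.05 0.95 0 0.01 -0.01;-0.53 -0.05 0.95 0 0.01 -0.01"
}}

```text
t: 7.0
eef_pos: [669.9, -228.7, 171.4]
ee_rot: [0.963, 0.064, 0.26, 0.017]
wrist_force: [-0.0, -0.1, -2.2]
width: 13.5
gripper_force: 60.1
```

```bash
python3 - <<'E'
from h import *
import pickle
o=r.get_obs();print(o["t"],o["eef_pos"],inc(tcp_b(60,16),Rt(7.3,30)))
c1=cap("scene","pics/s3.png"); c2=cap("top","pics/t3.png")
pickle.dump((c1,c2,o),open("c3.pkl","wb"))
a=c1["image"][150:270,220:360]; b=c2["image"][185:285,325:425]
w=np.zeros((400,800,3),np.uint8)
w[:400,:466]=cv2.resize(a[:,:,::-1],(466,400),interpolation=cv2.INTER_CUBIC);w[:334,466:]=cv2.resize(b[:,:,::-1],(334,334),interpolation=cv2.INTER_CUBIC)
cv2.imwrite("pics/m3.png",w)
E
```

```text
7.0 [ 669.93248254 -228.66384699  171.39669278] [-0.03   0.002  0.022  0.001 -0.007  0.008]
```

View pics/m3.png

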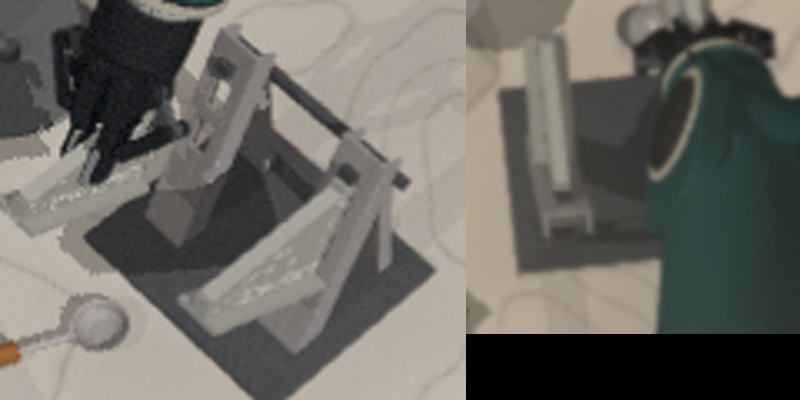

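```bash
python3 - <<'E'
from h import *
import pickle
c1,c2,o=pickle.load(open("c3.pkl","rb"))
x0,y0,f=218,152,5.7
a=cv2.resize(c1["image"][y0:y0+105,x0:x0+140][:,:,::-1],None,fx=f,fy=f,interpolation=cv2.INTER_LANCZOS4)
Rb=R.from_quat(o["ee_rot"])*R.from_matrix(np.diag([1.,-1,-1]))
RF=R.from_euler("zy",[YAW,-30],degrees=True)
oF=rack(np.array([0,70,8])+70*Uu); oH=o["eef_pos"]+Rb.apply([-70,0,-24.5])
for nm,og,Rr,col in(("F",oF,RF,(0,0,255)),("H",oH,Rb,(255,0,0))):
    for q in [(130,21,0),(130,-21,0),(0,21,0),(130,7,20),(130,-7,20),(0,7,95),(0,-7,95)]:
        u=proj(c1,og+Rr.apply(q)); v=((u-[x0,y0]+.5)*f-.5)
        print(nm,q,v.round(1)); cv2.drawMarker(a,tuple(int(k) for k in v.round()),col,cv2.MARKER_CROSS,7,1)
for q in [(-22,0),(22,0)]:
    for y in(-70,70):
        for s in(0,195):
            u=proj(c1,rack(np.array([0,y+q[0],8])+s*Uu)); v=((u-[x0,y0]+.5)*f-.5)
            cv2.drawMarker(a,tuple(int(k) for k in v.round()),(0,200,0),cv2.MARKER_CROSS,7,1)
cv2.imwrite("pics/o3.png",a); print(a.shape)
E
```

```text
F (130, 21, 0) [373.8 580.7]
F (130, -21, 0) [308.8 517.5]
F (0, 21, 0) [557.3 492.7]
F (130, 7, 20) [368.2 527.4]
F (130, -7, 20) [346.4 506.3]
F (0, 7, 95) [617.8 322.3]
F (0, -7, 95) [596.  302.4]
H (130, 21, 0) [ 67.2 389.7]
H (130, -21, 0) [  5.1 328.3]
H (0, 21, 0) [267.1 312.5]
H (130, 7, 20) [ 60.3 335.5]
H (130, -7, 20) [ 39.4 314.9]
H (0, 7, 95) [318.7 136. ]
H (0, -7, 95) [297.6 116.7]
(598, 798, 3)
```

View pics/o3.png

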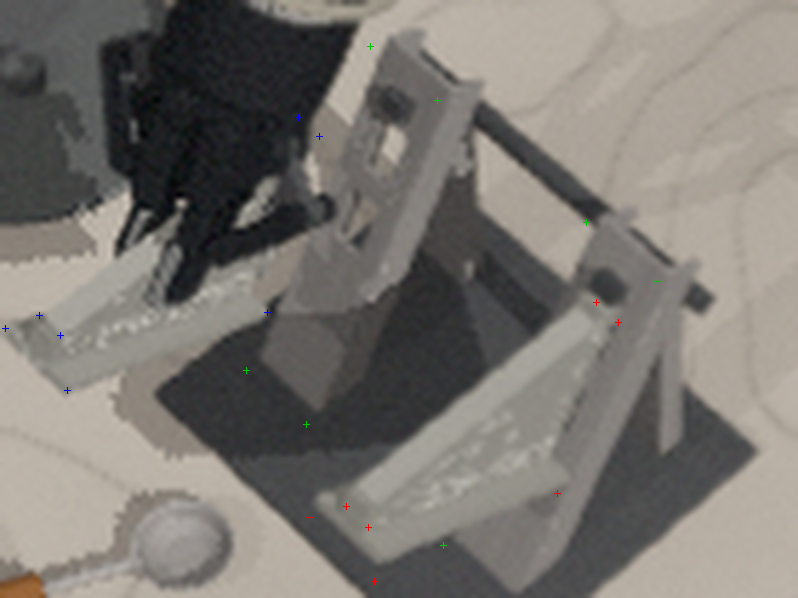

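```bash
python3 - <<'E'
from h import *
import pickle
from scipy.optimize import least_squares
c1,c2,o=pickle.load(open("c3.pkl","rb"))
fb=lambda q:np.array([0,70,8])+70*Uu+q[0]*Nn+np.array([0,q[1],0])+q[2]*Uu
up=lambda y,s:np.array([0,y,8])+s*Uu
pts=[(fb((130,21,0)),(380,564)),(fb((130,-21,0)),(317,499)),(fb((0,21,0)),(561,488)),(up(-92,0),(262,357)),(up(-48,0),(318,410)),(up(92,0),(517,593)),(up(-92,195),(389,37)),(up(-48,195),(459,90)),(up(92,195),(678,267))]
px=[(np.array(b)+.5)/5.7-.5+[218,152] for a,b in pts]
W=lambda v,a:np.array([v[0],v[1],v[3]])+R.from_euler("z",v[2],degrees=True).apply(a)
for fz in(0,1):
    g=lambda v:np.r_[np.concatenate([proj(c1,W(v,a))-u for (a,_),u in zip(pts,px)]),[] if fz else v[3]*10]
    s=least_squares(g,[603,-167,7.3,0],loss="soft_l1"); print(s.x.round(2),s.fun.reshape(-1,1)[:18].reshape(-1,2).round(1).tolist())
# back flange / nose of held in scene: grip offset
Rb=R.from_quat(o["ee_rot"])*R.from_matrix(np.diag([1.,-1,-1]))
obs=[((130,21,0),(67,392)),((0,21,0),(268,318)),((130,-21,0),(7,331))]
g=lambda v:np.concatenate([proj(c1,o["eef_pos"]+Rb.apply(np.array(q)+[v[0],v[1],-24.5]))-((np.array(b)+.5)/5.7-.5+[218,152]) for q,b in obs])
s=least_squares(g,[-70,0]);print(s.x,s.fun.round(1))
E
```

```text
[ 594.27 -168.31    6.05    0.  ] [[-0.1, -0.3], [-0.3, 0.5], [1.4, -1.0], [-0.1, -0.1], [0.5, 0.2], [0.2, 0.1], [0.3, -0.4], [-0.6, -0.0], [-1.2, 1.2]]
[ 595.01 -167.09    6.05    2.27] [[-0.1, -0.3], [-0.3, 0.5], [1.5, -0.9], [-0.1, -0.1], [0.5, 0.2], [0.3, 0.1], [0.3, -0.5], [-0.6, -0.1], [-1.1, 1.2]]
[-68.77254482   1.89048214] [ 0.2  0.2  0.  -0.4 -0.2  0.1]
```

```bash
sed -i 's/^YAW=.*/YAW=6.05; ORG=np.array([594.3,-168.3,0])/; s/gx=70.,gz=24.5,y=-70./gx=68.8,gz=24.5,y=-71.9/' h.py; python3 - <<'E'
from h import *
print(inc(tcp_b(18,16),Rt(YAW,30)), tcp_b(18,16))
E
```

```text
[-0.701  0.006 -0.026  0.005 -0.013  0.051] [ 621.68585273 -237.70017049  147.093     ]
```

Emit:
{"fn": "apply_moves", "kwargs": {
  "increments": "-0.4 0 -0.03 0.005 -0.013 0.05;-0.4 0 -0.03 0.005 -0.013 0.05;-0.55 0.005 -0.03 0.005 -0.013 0.05;-0.7 0.005 -0.03 0.005 -0.013 0.05;-0.7 0.005 -0.03 0.005 -0.013 0.05;-0.7 0.005 -0.03 0.005 -0.013 0.05"
}}

```text
t: 7.7
eef_pos: [620.3, -238.5, 145.4]
ee_rot: [0.965, 0.05, 0.257, 0.014]
wrist_force: [0.4, -0.9, -3.5]
width: 13.4
gripper_force: 60.3
```

```bash
python3 - <<'E'
from h import *
import pickle
o=r.get_obs();print(o["eef_pos"],o["wrist_force"],inc(tcp_b(18,16),Rt(YAW,30)),inc(tcp_b(0,16),Rt(YAW,30)))
c1=cap("scene"); c2=cap("top")
x0,y0,f=240,145,8
a=cv2.resize(c1["image"][y0:y0+75,x0:x0+100][:,:,::-1],None,fx=f,fy=f,interpolation=cv2.INTER_LANCZOS4)
cv2.imwrite("pics/a4.png",a)
Rb=R.from_quat(o["ee_rot"])*R.from_matrix(np.diag([1.,-1,-1]))
oH=o["eef_pos"]+Rb.apply([-68.8,1.9,-24.5])
for q in [(-13,0,18),(-13,0,60),(0,21,0),(130,21,0),(0,7,95)]: print(q,((proj(c1,oH+Rb.apply(q))-[x0,y0]+.5)*f-.5).round())
E
```

```text
[ 620.29463667 -238.47317604  145.35641934] [ 0.39650697 -0.92038362 -3.47390236] [ 0.027 -0.007 -0.01   0.     0.004 -0.002] [-0.198 -0.01  -0.009  0.     0.004 -0.002]
(-13, 0, 18) [318. 361.]
(-13, 0, 60) [363. 266.]
(0, 21, 0) [315. 449.]
(130, 21, 0) [ 39. 546.]
(0, 7, 95) [389. 206.]
```

View pics/a4.png

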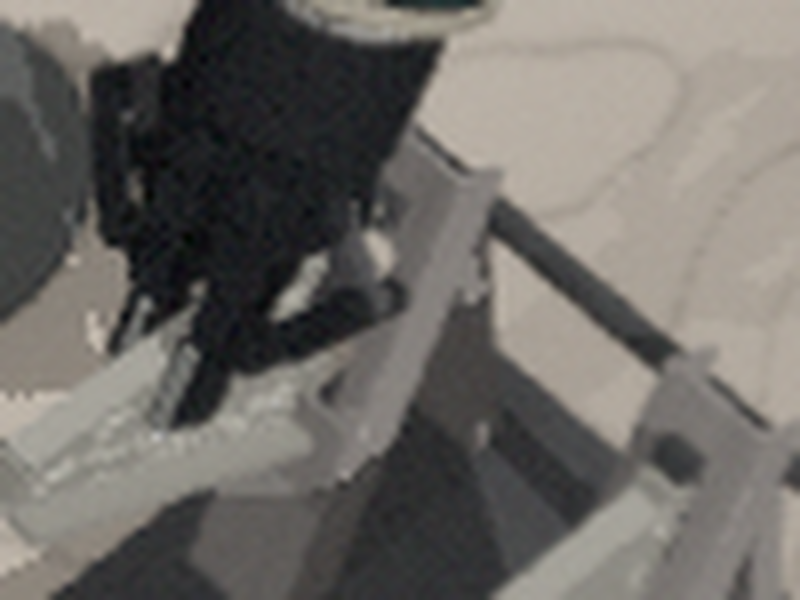

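The held bracket stands just off the bare upright, with the claws at the slots (around (340,385) in the crop). Pushing in along -N.

Emit:
{"fn": "apply_moves", "kwargs": {
  "increments": "-0.04 -0.01 -0.01 0 0 0;-0.08 -0.01 -0.01 0 0 0;-0.11 -0.01 -0.01 0 0 0;-0.11 -0.01 -0.01 0 0 0"
}}

```text
t: 8.2
eef_pos: [611.9, -238.3, 141.2]
ee_rot: [0.965, 0.051, 0.257, 0.013]
wrist_force: [1.1, 0.9, -2.4]
width: 13.2
gripper_force: 60.3
```

Emit:
{"fn": "apply_moves", "kwargs": {
  "increments": "-0.03 0 0 0 0 0;-0.06 0 0 0 0 0;-0.09 0 0 0 0 0;-0.09 0 0 0 0 0;-0.09 0 0 0 0 0"
}}

```text
t: 8.7
eef_pos: [606.7, -238.9, 138.4]
ee_rot: [0.965, 0.051, 0.258, 0.014]
wrist_force: [6.7, 1.4, -1.6]
width: 13.2
gripper_force: 60.0
```

```bash
cat >> h.py <<'E'
def st():
    o=r.get_obs(); d=R.from_euler("z",YAW,degrees=True).inv().apply(o["eef_pos"]-tcp_b(0,0))
    f=R.from_quat(o["ee_rot"]).inv().apply(o["wrist_force"])
    print(round(o["t"],2),"out %.1f y %.1f up %.1f"%(d@Nn,d[1],d@Uu),"F tool",f.round(1),"torque",np.array(o["wrist_torque"]).round(2),round(o["width"],1),inc(o["eef_pos"],Rt(YAW,30))[3:])
E
python3 -c "
from h import *
st()"
```

```text
8.7 out 0.7 y 0.3 up 16.0 F tool [ 5.1 -0.8  4.7] torque [ 0.37 -0.45  0.11] 13.2 [ 0.     0.002 -0.001]
```

Emit:
{"fn": "apply_moves", "kwargs": {
  "increments": "-0.03 0 0 0 0 0;-0.03 0 0 0 0 0;-0.03 0 0 0 0 0"
}}

```text
t: 9.0
eef_pos: [606.4, -239.0, 138.5]
ee_rot: [0.964, 0.051, 0.26, 0.014]
wrist_force: [17.4, 3.3, 0.2]
width: 12.9
gripper_force: 59.5
```

```bash
python3 -c "
from h import *
st()"
```

```text
9.0 out 0.4 y 0.3 up 16.2 F tool [15.4 -1.7  8.6] torque [ 0.53 -2.34  0.21] 12.9 [ 0.002 -0.005  0.001]
```

Emit:
{"fn": "apply_moves", "kwargs": {
  "increments": "0.01 0 0.04 0 0 0;0.01 0 0.08 0 0 0;0.01 0 0.12 0 0 0;0.01 0 0.12 0 0 0"
}}

```text
t: 9.4
eef_pos: [610.6, -239.6, 129.6]
ee_rot: [0.965, 0.051, 0.258, 0.014]
wrist_force: [5.9, -0.1, 2.0]
width: 13.2
gripper_force: 60.8
```

```bash
python3 -c "
from h import *
st()"
```

```text
9.4 out -0.4 y -0.7 up 6.4 F tool [6.1 0.7 1.2] torque [ 0.02 -0.83 -0.11] 13.2 [ 0.002  0.    -0.001]
```

Sliding down freely, so the claws are hooked. I continue to home.

Emit:
{"fn": "apply_moves", "kwargs": {
  "increments": "0 0 0.03 0 0 0;0 0 0.06 0 0 0;0 0 0.09 0 0 0;0 0 0.11 0 0 0;0 0 0.11 0 0 0"
}}

```text
t: 9.9
eef_pos: [615.1, -239.9, 122.7]
ee_rot: [0.965, 0.051, 0.259, 0.014]
wrist_force: [-2.0, 1.1, 15.8]
width: 13.3
gripper_force: 63.3
```

```bash
python3 -c "
from h import *
st()"
```

```text
9.9 out -0.1 y -1.4 up -1.7 F tool [  6.3  -0.4 -14.6] torque [ 0.38 -0.35  0.03] 13.3 [ 0.003 -0.001 -0.001]
```

Emit:
{"fn": "apply_moves", "kwargs": {
  "increments": "0.01 0 0.03 0 0 0;0.01 0 0.03 0 0 0;0.01 0 0.03 0 0 0"
}}

```text
t: 10.2
eef_pos: [616.3, -240.2, 121.7]
ee_rot: [0.965, 0.05, 0.259, 0.015]
wrist_force: [-20.6, 3.2, 37.8]
width: 13.3
gripper_force: 68.2
```

```bash
python3 -c "
from h import *
st()"
```

```text
10.2 out 0.5 y -1.9 up -3.2 F tool [  1.4  -2.9 -43. ] torque [0.95 0.88 0.18] 13.3 [ 0.005 -0.    -0.001]
```

Emit:
{"fn": "apply_moves", "kwargs": {
  "increments": "0 0 -0.05 0 0 0;0 0 -0.09 0 0 0;0 0 -0.09 0 0 0"
}}

```text
t: 10.5
eef_pos: [612.3, -239.2, 125.9]
ee_rot: [0.965, 0.051, 0.258, 0.014]
wrist_force: [9.5, 0.9, -7.8]
width: 13.0
gripper_force: 60.6
```

```bash
python3 -c "
from h import *
st()"
```

```text
10.5 out -0.8 y -0.5 up 2.4 F tool [ 4.4 -0.4 11.6] torque [ 0.07 -0.54  0.08] 13.0 [-0.     0.003 -0.001]
```

Emit:
{"fn": "apply_moves", "kwargs": {
  "increments": "0 0 -0.025 0 0 0;0 0 -0.025 0 0 0;0 0 -0.025 0 0 0"
}}

```text
t: 10.8
eef_pos: [612.0, -239.0, 127.4]
ee_rot: [0.965, 0.051, 0.258, 0.014]
wrist_force: [19.4, -1.1, -15.4]
width: 12.9
gripper_force: 60.9
```

```bash
python3 -c "
from h import *
st()"
```

```text
10.8 out -0.3 y -0.2 up 3.8 F tool [ 8.9  2.  23.1] torque [-0.03 -1.63  0.04] 12.9 [-0.     0.002 -0.001]
```

The catch holds: 23 N against being pulled up. I press it back down, then release.

Emit:
{"fn": "apply_moves", "kwargs": {
  "increments": "0 0 0.05 0 0 0;0 0 0.08 0 0 0;0 0 0.08 0 0 0"
}}

```text
t: 11.1
eef_pos: [614.8, -239.6, 122.5]
ee_rot: [0.965, 0.05, 0.258, 0.014]
wrist_force: [-1.0, -0.1, 10.5]
width: 12.3
gripper_force: 66.8
```

```bash
python3 -c "
from h import *
st()"
```

```text
11.1 out -0.3 y -1.2 up -1.8 F tool [ 4.3  0.5 -9.6] torque [ 0.24 -0.08 -0.02] 12.3 [ 0.002  0.002 -0.002]
```

Emit:
{"fn": "apply_moves", "kwargs": {
  "increments": "0 0 -0.02 0 0 0;0 0 -0.02 0 0 0;0 0 -0.02 0 0 0;0 0 -0.02 0 0 0;0 0 -0.02 0 0 0;0 0 -0.02 0 0 0",
  "grip": 1
}}

```text
t: 11.7
eef_pos: [613.3, -239.1, 123.1]
ee_rot: [0.965, 0.051, 0.257, 0.013]
wrist_force: [-0.0, -0.3, 0.4]
width: 85.5
gripper_force: 0.0
```

Emit:
{"fn": "apply_moves", "kwargs": {
  "increments": "0 0 -0.5 0 0 0;0 0 -1 0 0 0;0 0 -1 0 0 0"
}}

```text
t: 12.0
eef_pos: [573.3, -240.4, 196.4]
ee_rot: [0.965, 0.05, 0.259, 0.015]
wrist_force: [0.3, -0.6, 0.1]
width: 85.6
gripper_force: 0.0
```

Emit:
{"fn": "apply_moves", "kwargs": {
  "increments": "0 0 -0.5 0 0 0;0 0 -0.8 0 0 0;0 0 -0.8 0 0 0"
}}

```text
t: 12.3
eef_pos: [541.6, -240.1, 250.6]
ee_rot: [0.965, 0.05, 0.258, 0.015]
wrist_force: [-0.2, -0.5, -1.3]
width: 85.4
gripper_force: 0.0
```

```bash
python3 - <<'E'
from h import *
import pickle
o=r.get_obs();print(o["t"],o["eef_pos"],o["width"],o["joint_pos"].round(2))
d={n:cap(n) for n in("scene","top")}; pickle.dump(d,open("c5.pkl","wb"))
for n,c in d.items():
    hsv=cv2.cvtColor(c["image"],cv2.COLOR_RGB2HSV)
    x,y,X,Y=(385,300,465,395) if n=="scene" else (205,208,250,282)
    m=cv2.inRange(hsv,(8,85,50),(22,255,255)); w=np.zeros_like(m); w[y:Y,x:X]=m[y:Y,x:X]
    q=max(cv2.findContours(w,0,1)[0],key=cv2.contourArea)[:,0]
    P=np.array([onz(c,p,18)[:2] for p in q],np.float32)
    print(n,len(q),cv2.minAreaRect(P),"mean V top/side",q.min(0),q.max(0))
c=d["scene"]
x0,y0,f=378,302,6
a=cv2.resize(c["image"][y0:y0+95,x0:x0+90][:,:,::-1],None,fx=4.4,fy=6,interpolation=cv2.INTER_CUBIC)
a=cv2.resize(c["image"][302:397,378:468][:,:,::-1],(396,418),interpolation=cv2.INTER_CUBIC)
b=cv2.resize(c["image"][140:235,240:330][:,:,::-1],(396,418),interpolation=cv2.INTER_CUBIC)
cv2.imwrite("pics/f5.png",np.hstack([a,b]))
E
```

```text
12.3 [ 541.61294043 -240.12123932  250.59557912] 85.4283411239361 [ 1.08  0.18 -0.65  2.02 -0.23  0.51 -0.83]
scene 155 ((518.9490356445312, 314.1185302734375), (202.8856964111328, 56.46430206298828), 13.945721626281738) mean V top/side [393 314] [455 386]
top 141 ((513.8296508789062, 312.1311340332031), (199.2567596435547, 57.134483337402344), 13.851509094238281) mean V top/side [213 215] [241 274]
```

View pics/f5.png

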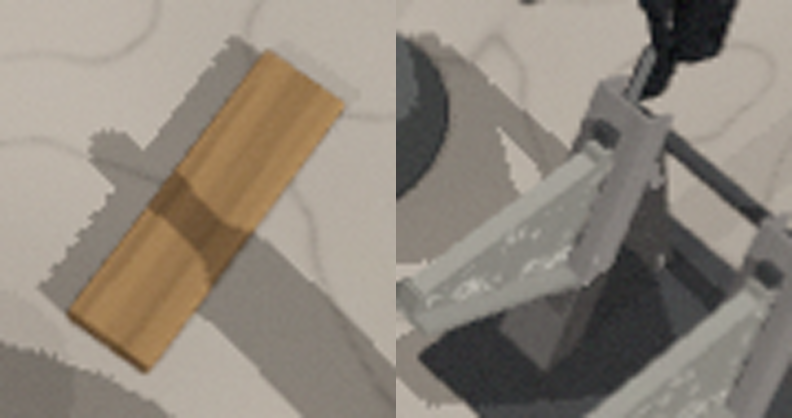

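The bracket is home and the catch shows out above its top, at (600,130) in the right crop. The board in the left crop is clean, centred at about (205,210). Now the board.

```bash
python3 - <<'E'
from h import *
chain([([530,-10,250],Rt(10,5)),([517,313.5,200],Rt(13.9)),([517,313.5,60],Rt(13.9))])
E
```

```text
0.06 -0.96 -0.03 0.04 -0.27 -0.04  rows 3
0.08 -0.95 -0.02 0.04 -0.28 -0.05  rows 3
0.1 -0.95 -0.02 0.04 -0.27 -0.04  rows 3
  at [530.1 -10.2 250.1]
0.12 -1.01 0.15 0.01 -0.04 -0.03  rows 3
0.14 -1.0 0.16 0.01 -0.04 -0.03  rows 3
0.16 -1.0 0.16 0.01 -0.04 -0.04  rows 3
0.18 -0.99 0.16 0.0 -0.04 -0.03  rows 3
  at [516.7 313.3 199.9]
0.0 -0.0 0.87 0.0 -0.0 -0.0  rows 3
0.0 -0.0 0.88 0.0 -0.0 -0.0  rows 3
  at [517.  313.3  59.9]
```

Emit:
{"fn": "apply_moves", "kwargs": {
  "increments": "0.06 -0.96 -0.03 0.04 -0.27 -0.04;0.06 -0.96 -0.03 0.04 -0.27 -0.04;0.06 -0.96 -0.03 0.04 -0.27 -0.04"
}}

```text
t: 12.7
eef_pos: [538.8, -156.8, 248.2]
ee_rot: [0.98, 0.066, 0.187, 0.009]
wrist_force: [1.4, 0.3, 0.6]
width: 85.5
gripper_force: 0.0
```

Emit:
{"fn": "apply_moves", "kwargs": {
  "increments": "0.08 -0.95 -0.02 0.04 -0.28 -0.05;0.08 -0.95 -0.02 0.04 -0.28 -0.05;0.08 -0.95 -0.02 0.04 -0.28 -0.05"
}}

```text
t: 13.0
eef_pos: [534.6, -81.5, 248.3]
ee_rot: [0.99, 0.079, 0.114, 0.005]
wrist_force: [-1.1, -0.8, 0.3]
width: 85.6
gripper_force: 0.0
```

Emit:
{"fn": "apply_moves", "kwargs": {
  "increments": "0.1 -0.95 -0.02 0.04 -0.27 -0.04;0.1 -0.95 -0.02 0.04 -0.27 -0.04;0.1 -0.95 -0.02 0.04 -0.27 -0.04"
}}

```text
t: 13.3
eef_pos: [530.2, -5.7, 249.1]
ee_rot: [0.995, 0.09, 0.043, 0.001]
wrist_force: [-0.1, -0.7, -0.6]
width: 85.4
gripper_force: 0.0
```

Emit:
{"fn": "apply_moves", "kwargs": {
  "increments": "0.12 -1 0.15 0.01 -0.04 -0.03;0.12 -1 0.15 0.01 -0.04 -0.03;0.12 -1 0.15 0.01 -0.04 -0.03"
}}

```text
t: 13.6
eef_pos: [525.9, 74.4, 236.7]
ee_rot: [0.995, 0.097, 0.032, 0.0]
wrist_force: [-0.3, -0.3, 0.2]
width: 85.9
gripper_force: 0.0
```

Emit:
{"fn": "apply_moves", "kwargs": {
  "increments": "0.14 -1 0.16 0.01 -0.04 -0.03;0.14 -1 0.16 0.01 -0.04 -0.03;0.14 -1 0.16 0.01 -0.04 -0.03"
}}

```text
t: 13.9
eef_pos: [522.5, 154.8, 223.9]
ee_rot: [0.994, 0.105, 0.021, -0.001]
wrist_force: [-0.4, -0.8, 1.1]
width: 85.2
gripper_force: 0.0
```

Emit:
{"fn": "apply_moves", "kwargs": {
  "increments": "0.16 -1 0.16 0.01 -0.04 -0.04;0.16 -1 0.16 0.01 -0.04 -0.04;0.16 -1 0.16 0.01 -0.04 -0.04"
}}

```text
t: 14.2
eef_pos: [519.1, 235.6, 211.3]
ee_rot: [0.993, 0.115, 0.011, -0.002]
wrist_force: [-0.1, -1.0, 0.4]
width: 85.5
gripper_force: 0.0
```

Emit:
{"fn": "apply_moves", "kwargs": {
  "increments": "0.18 -0.99 0.16 0 -0.04 -0.03;0.18 -0.99 0.16 0 -0.04 -0.03;0.18 -0.99 0.16 0 -0.04 -0.03;0.18 -0.99 0.16 0 -0.04 -0.03"
}}

```text
t: 14.6
eef_pos: [516.8, 312.1, 199.3]
ee_rot: [0.993, 0.121, 0.0, 0.0]
wrist_force: [0.3, -0.0, -1.2]
width: 85.6
gripper_force: 0.0
```

```bash
python3 - <<'E'
from h import *
o=r.get_obs();print(o["t"],o["eef_pos"],o["joint_pos"].round(2))
chain([([517,313.5,60],Rt(13.9)),([517,313.5,1],Rt(13.9))])
E
```

```text
14.6 [516.79456589 312.06768836 199.25147514] [-0.05  0.51 -0.73  1.68  0.38  1.09 -2.22]
0.0 -0.01 0.87 0.0 -0.0 0.0  rows 3
0.01 -0.01 0.87 0.0 -0.0 0.0  rows 3
  at [517.3 313.8  60.1]
-0.01 0.0 0.74 0.0 -0.0 0.0  rows 3
  at [516.6 313.6   0.9]
```

Emit:
{"fn": "apply_moves", "kwargs": {
  "increments": "0 -0.01 0.87 0 0 0;0 -0.01 0.87 0 0 0;0 -0.01 0.87 0 0 0"
}}

```text
t: 14.9
eef_pos: [516.1, 310.8, 128.0]
ee_rot: [0.993, 0.12, -0.001, 0.001]
wrist_force: [0.7, -0.9, 0.3]
width: 85.7
gripper_force: 0.0
```

Emit:
{"fn": "apply_moves", "kwargs": {
  "increments": "0 -0.01 0.87 0 0 0;0 -0.01 0.87 0 0 0;0 -0.01 0.87 0 0 0"
}}

```text
t: 15.2
eef_pos: [516.3, 312.8, 59.9]
ee_rot: [0.993, 0.12, -0.0, 0.001]
wrist_force: [0.4, -0.3, 1.1]
width: 85.8
gripper_force: 0.0
```

Emit:
{"fn": "apply_moves", "kwargs": {
  "increments": "0 0 0.4 0 0 0;0 0 0.7 0 0 0;0 0 0.7 0 0 0;0 0 0.7 0 0 0"
}}

```text
t: 15.6
eef_pos: [517.6, 314.8, 7.3]
ee_rot: [0.993, 0.121, 0.002, -0.001]
wrist_force: [0.3, 0.2, 1.3]
width: 85.5
gripper_force: 0.0
```

Emit:
{"fn": "apply_moves", "kwargs": {
  "increments": "0 0 0 0 0 0;0 0 0 0 0 0;0 0 0 0 0 0;0 0 0 0 0 0;0 0 0 0 0 0;0 0 0 0 0 0",
  "grip": 0,
  "grip_force": 50
}}

```text
t: 16.2
eef_pos: [517.4, 314.8, 7.0]
ee_rot: [0.993, 0.121, 0.002, -0.0]
wrist_force: [-2.7, -4.6, 18.7]
width: 54.3
gripper_force: 49.8
```

Emit:
{"fn": "apply_moves", "kwargs": {
  "increments": "0 0 -0.2 0 0 0;0 0 -0.6 0 0 0;0 0 -1 0 0 0;0 0 -1 0 0 0;0 0 -1 0 0 0"
}}

```text
t: 16.7
eef_pos: [516.7, 314.6, 86.4]
ee_rot: [0.993, 0.121, 0.002, -0.0]
wrist_force: [-0.4, 0.0, -2.5]
width: 54.0
gripper_force: 54.8
```

```bash
python3 - <<'E'
from h import *
o=r.get_obs();print(o["t"],o["eef_pos"],o["width"],o["wrist_force"],o["joint_pos"].round(2))
t=rack([-10,0,0]);print(t)
chain([([530,230,270],Rt(30)),(t+[0,0,270],Rt(96)),(t+[0,0,175],Rt(96))])
E
```

```text
16.7 [516.74943668 314.58123233  86.44970799] 53.97108566384288 [-0.37554858  0.01254017 -2.49340888] [-0.11  0.64 -0.66  1.76  0.49  0.9  -2.31]
[ 584.35569702 -169.35396307    0.        ]
-0.03 0.36 -0.77 0.0 -0.0 -0.18  rows 3
-0.06 0.35 -0.76 0.0 -0.0 -0.18  rows 3
-0.09 0.34 -0.77 0.0 -0.01 -0.18  rows 3
  at [530.2 230.1 270.4]
-0.38 0.93 0.0 -0.0 0.0 -0.44  rows 3
-0.59 0.82 0.0 -0.0 0.0 -0.44  rows 3
-0.76 0.66 0.0 -0.0 0.0 -0.44  rows 3
-0.89 0.48 0.01 -0.0 0.0 -0.44  rows 3
-0.97 0.26 0.0 -0.0 0.0 -0.44  rows 3
  at [ 584.7 -169.1  270. ]
-0.0 -0.0 0.59 -0.0 0.0 0.0  rows 2
-0.0 -0.0 0.6 -0.0 0.0 0.0  rows 2
  at [ 584.6 -169.3  174.8]
```

Emit:
{"fn": "apply_moves", "kwargs": {
  "increments": "-0.03 0.36 -0.77 0 0 -0.18;-0.03 0.36 -0.77 0 0 -0.18;-0.03 0.36 -0.77 0 0 -0.18"
}}

```text
t: 17.0
eef_pos: [522.0, 285.1, 148.5]
ee_rot: [0.986, 0.166, 0.002, -0.0]
wrist_force: [-0.3, -0.7, -2.3]
width: 54.3
gripper_force: 54.8
```

Emit:
{"fn": "apply_moves", "kwargs": {
  "increments": "-0.06 0.35 -0.76 0 0 -0.18;-0.06 0.35 -0.76 0 0 -0.18;-0.06 0.35 -0.76 0 0 -0.18"
}}

```text
t: 17.3
eef_pos: [526.4, 257.4, 208.6]
ee_rot: [0.977, 0.212, 0.002, -0.0]
wrist_force: [0.7, -0.0, -1.7]
width: 54.3
gripper_force: 54.8
```

Emit:
{"fn": "apply_moves", "kwargs": {
  "increments": "-0.09 0.34 -0.77 0 0 -0.18;-0.09 0.34 -0.77 0 0 -0.18;-0.09 0.34 -0.77 0 0 -0.18"
}}

```text
t: 17.6
eef_pos: [531.0, 229.8, 269.9]
ee_rot: [0.966, 0.258, 0.002, -0.0]
wrist_force: [0.1, 0.0, -1.5]
width: 54.4
gripper_force: 54.8
```

Emit:
{"fn": "apply_moves", "kwargs": {
  "increments": "-0.38 0.93 0 0 0 -0.44;-0.38 0.93 0 0 0 -0.44;-0.38 0.93 0 0 0 -0.44"
}}

```text
t: 17.9
eef_pos: [541.6, 145.9, 266.5]
ee_rot: [0.93, 0.367, -0.001, 0.0]
wrist_force: [0.3, 0.3, -1.6]
width: 54.1
gripper_force: 54.8
```

Emit:
{"fn": "apply_moves", "kwargs": {
  "increments": "-0.59 0.82 0 0 0 -0.44;-0.59 0.82 0 0 0 -0.44;-0.59 0.82 0 0 0 -0.44"
}}

```text
t: 18.2
eef_pos: [552.1, 65.9, 266.6]
ee_rot: [0.882, 0.472, -0.0, 0.0]
wrist_force: [-0.0, 1.3, -2.3]
width: 54.0
gripper_force: 54.8
```

Emit:
{"fn": "apply_moves", "kwargs": {
  "increments": "-0.76 0.66 0 0 0 -0.44;-0.76 0.66 0 0 0 -0.44;-0.76 0.66 0 0 0 -0.44"
}}

```text
t: 18.5
eef_pos: [562.4, -13.6, 266.6]
ee_rot: [0.822, 0.57, -0.0, -0.0]
wrist_force: [0.6, 0.6, -1.0]
width: 54.4
gripper_force: 54.8
```

Emit:
{"fn": "apply_moves", "kwargs": {
  "increments": "-0.89 0.48 0.01 0 0 -0.44;-0.89 0.48 0.01 0 0 -0.44;-0.89 0.48 0.01 0 0 -0.44"
}}

```text
t: 18.8
eef_pos: [573.7, -93.3, 265.8]
ee_rot: [0.751, 0.66, 0.0, -0.001]
wrist_force: [-0.2, 1.2, -2.2]
width: 54.1
gripper_force: 54.8
```

Emit:
{"fn": "apply_moves", "kwargs": {
  "increments": "-0.97 0.26 0 0 0 -0.44;-0.97 0.26 0 0 0 -0.44;-0.97 0.26 0 0 0 -0.44;-0.97 0.26 0 0 0 -0.44"
}}

```text
t: 19.2
eef_pos: [584.7, -167.8, 266.7]
ee_rot: [0.669, 0.743, 0.001, -0.001]
wrist_force: [-0.8, 0.8, -1.8]
width: 54.4
gripper_force: 54.8
```

```bash
cat > brd.py <<'E'
from h import *
def brd(z,n="scene"):
    c=cap(n); hsv=cv2.cvtColor(c["image"],cv2.COLOR_RGB2HSV)
    m=cv2.inRange(hsv,(8,85,50),(22,255,255)); w=np.zeros_like(m)
    x,y,X,Y=(225,100,380,275) if n=="scene" else (325,185,425,275)
    w[y:Y,x:X]=m[y:Y,x:X]
    cs=[q for q in cv2.findContours(w,0,1)[0] if cv2.contourArea(q)>25]
    q=np.vstack(cs)[:,0]; P=np.array([onz(c,p,z)[:2] for p in q],np.float32)
    print(n,len(cs),sum(cv2.contourArea(k) for k in cs),cv2.minAreaRect(P),q.min(0),q.max(0))
E
python3 - <<'E'
from brd import *
o=r.get_obs();print(o["t"],o["eef_pos"],o["width"],o["wrist_force"],o["joint_pos"].round(2))
t=rack([-10,0,0])
brd(o["eef_pos"][2]-7+18);brd(o["eef_pos"][2]-7+18,"top")
chain([(t+[0,0,175],Rt(96)),(t+[0,0,158],Rt(96))])
E
```

```text
19.2 [ 584.67497691 -167.79645788  266.65602825] 54.37731228749379 [-0.77804306  0.7524794  -1.75546607] [ 0.93  0.53 -0.99  1.59  0.46  1.27 -0.03]
scene 2 1191.0 ((589.5601806640625, -163.09402465820312), (61.81531524658203, 206.18399047851562), 5.529841899871826) [247 147] [319 210]
top 1 442.0 ((576.262939453125, -104.56442260742188), (57.4228630065918, 74.4591293334961), 4.3597517013549805) [342 205] [368 225]
-0.02 -0.01 0.58 0.0 -0.0 0.0  rows 2
-0.01 -0.0 0.58 0.0 -0.0 0.0  rows 2
  at [ 584.4 -169.2  174.7]
-0.0 -0.0 0.21 0.0 -0.0 0.0  rows 2
  at [ 584.4 -169.2  157.9]
```

Emit:
{"fn": "apply_moves", "kwargs": {
  "increments": "-0.02 -0.01 0.58 0 0 0;-0.02 -0.01 0.58 0 0 0;-0.02 -0.01 0.58 0 0 0"
}}

```text
t: 19.6
eef_pos: [584.1, -169.5, 222.2]
ee_rot: [0.668, 0.744, 0.001, -0.0]
wrist_force: [0.9, -0.2, -1.1]
width: 54.6
gripper_force: 54.8
```

Emit:
{"fn": "apply_moves", "kwargs": {
  "increments": "-0.01 0 0.3 0 0 0;-0.01 0 0.58 0 0 0;-0.01 0 0.58 0 0 0;-0.01 0 0.58 0 0 0"
}}

```text
t: 20.0
eef_pos: [585.2, -171.0, 177.3]
ee_rot: [0.668, 0.744, 0.001, 0.001]
wrist_force: [-0.3, 0.0, -0.0]
width: 54.1
gripper_force: 54.8
```

Emit:
{"fn": "apply_moves", "kwargs": {
  "increments": "-0.03 0 0.05 0 0 0;-0.03 0 0.1 0 0 0;-0.03 0 0.15 0 0 0;-0.03 0 0.15 0 0 0;-0.03 0 0.15 0 0 0"
}}

```text
t: 20.5
eef_pos: [584.7, -173.8, 163.4]
ee_rot: [0.668, 0.744, 0.001, 0.0]
wrist_force: [-0.3, 0.1, -1.4]
width: 54.3
gripper_force: 54.8
```

Emit:
{"fn": "apply_moves", "kwargs": {
  "increments": "0 0 0.02 0 0 0;0 0 0.035 0 0 0;0 0 0.035 0 0 0"
}}

```text
t: 20.8
eef_pos: [584.6, -173.8, 160.4]
ee_rot: [0.668, 0.744, 0.001, 0.0]
wrist_force: [-0.2, -0.7, -0.7]
width: 54.2
gripper_force: 54.8
```

Emit:
{"fn": "apply_moves", "kwargs": {
  "increments": "0 0 0.02 0 0 0;0 0 0.02 0 0 0;0 0 0.02 0 0 0"
}}

```text
t: 21.1
eef_pos: [584.6, -173.8, 159.0]
ee_rot: [0.668, 0.744, 0.001, 0.001]
wrist_force: [0.3, -0.2, -0.3]
width: 54.1
gripper_force: 54.8
```

Emit:
{"fn": "apply_moves", "kwargs": {
  "increments": "0 0 0.015 0 0 0;0 0 0.015 0 0 0;0 0 0.015 0 0 0"
}}

```text
t: 21.4
eef_pos: [584.8, -173.9, 158.1]
ee_rot: [0.668, 0.744, 0.001, 0.001]
wrist_force: [-1.6, 0.7, 4.7]
width: 54.3
gripper_force: 55.5
```

Contact at the expected height. I check the centring before letting go.

```bash
python3 - <<'E'
from brd import *
brd(169); st()
o=r.get_obs(); print(R.from_euler("z",YAW,degrees=True).inv().apply(o["eef_pos"]-ORG), rack([-10,0,0]))
E
```

```text
scene 2 1080.5 ((589.1696166992188, -169.73944091796875), (62.35678482055664, 205.0997772216797), 6.218482494354248) [250 171] [317 232]
21.45 out -2.5 y 67.4 up 40.5 F tool [-0.1 -1.7 -4.7] torque [-0.08  0.44  0.07] 54.3 [-0.859  0.693  2.928]
[-10.03999715  -4.53372247 158.07071106] [ 584.35569702 -169.35396307    0.        ]
```

Emit:
{"fn": "apply_moves", "kwargs": {
  "increments": "0 0 0.01 0 0 0;0 0 0.01 0 0 0;0 0 0.01 0 0 0"
}}

```text
t: 21.75
eef_pos: [584.9, -173.9, 157.9]
ee_rot: [0.668, 0.744, 0.001, 0.001]
wrist_force: [-5.2, -0.5, 15.6]
width: 54.2
gripper_force: 56.7
```

Emit:
{"fn": "apply_moves", "kwargs": {
  "increments": "0 0 0 0 0 0;0 0 0 0 0 0;0 0 0 0 0 0;0 0 0 0 0 0;0 0 0 0 0 0;0 0 0 0 0 0",
  "grip": 1
}}

```text
t: 22.35
eef_pos: [584.6, -173.9, 156.9]
ee_rot: [0.668, 0.744, 0.001, 0.0]
wrist_force: [0.5, 0.3, 0.2]
width: 85.4
gripper_force: 0.0
```

Emit:
{"fn": "apply_moves", "kwargs": {
  "increments": "0 0 -0.1 0 0 0;0 0 -0.4 0 0 0;0 0 -0.9 0 0 0;0 0 -0.9 0 0 0;0 0 -0.9 0 0 0"
}}

```text
t: 22.85
eef_pos: [584.8, -174.0, 230.0]
ee_rot: [0.668, 0.744, 0.001, 0.001]
wrist_force: [0.2, -0.2, -0.2]
width: 85.5
gripper_force: 0.0
```

Emit:
{"fn": "apply_moves", "kwargs": {
  "increments": "0 -0.6 -0.9 0 0 0;0 -0.6 -0.9 0 0 0;0 -0.6 -0.9 0 0 0;0 -0.6 -0.9 0 0 0"
}}

```text
t: 23.25
eef_pos: [536.3, -179.6, 300.7]
ee_rot: [0.669, 0.743, 0.001, 0.001]
wrist_force: [0.4, 0.4, -1.7]
width: 85.1
gripper_force: 0.0
```

```bash
python3 - <<'E'
from brd import *
brd(169); brd(169,"top"); o=r.get_obs(); print(o["t"],o["eef_pos"],o["wrist_force"],o["width"])
E
```

```text
scene 1 1544.5 ((589.4302978515625, -169.8447265625), (61.71869659423828, 204.46743774414062), 6.780279636383057) [250 171] [317 232]
top 1 434.5 ((576.4443969726562, -114.98783874511719), (59.362422943115234, 81.90205383300781), 7.484389781951904) [342 210] [370 229]
23.35 [ 536.42795817 -179.11288209  299.71346023] [-0.235088    0.103036   -0.61446612] 85.3936620765358
```

The board lies as placed: centre about rack (-5, -1), yaw about 6.8° against the rack's 6.05°, and the gripper is clear.

```bash
python3 -c "
from h import *
print(workorder.sign_off())"
```

```text
the job is handed in; nothing more can be done
None
```

The bracket is hooked and pressed home with the catch out above it, the board lies flat, centred and square across both brackets by camera measurement, and the job is handed in at about 23 s; no verdict was returned.

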